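# Set the timing mark of a laboratory shaker's drive pulley

## Task

The shaker on the lab bench has its cover and belt off for a belt change. Turn its large toothed pulley by the rim until the engraved line on it faces the fixed steel pointer beside the rim, then let go. Leave the small motor pulley as it is.

Things in the scene. Friction and masses are not known exactly. Their poses are not given: they have to be found in the camera images.
- pulley: large flat-lying aluminium pulley, 160 mm across, a dish: upright rim 10 mm thick (radius 70 to 80), top 92 mm above the table; web inside 30 mm below rim top; 24 mm hub ends 8 mm below rim top. Origin on the vertical axis at the underside, 56 mm above the table, 6 mm over the shaker's deck; z up, x through the engraved line. Turns either way with light friction (2 N at the rim), stays where left
- mark (a point): outer end of the pulley's engraved line, on the rim's outer top edge, 80 mm from the axis, 92 mm above the table. The dark line, 5 mm wide, runs radially over the web and across the rim. It starts 30 to 80 degrees counter-clockwise (seen from above) of the pointer
- pointer (a point): tip of the fixed steel pointer: a dark blade tapering over 22 mm, on a post 20 mm wide standing on the deck outside the rim, 108 to 120 mm from the pulley's axis, top 102 mm above the table. The tip points at the axis, 86 mm from it (6 mm outside the rim), 98 mm above the table
- small_mark (a point): outer end of the mark on the small motor pulley (48 mm across, 92 mm high, shaft end 6 mm higher), on the same deck, its axis 170 mm from the large pulley's, about 90 degrees (80 to 102) clockwise from the pointer seen from above. Turns easily; leave it alone

How it is judged:
At the end, for the whole second after the job is handed in: The outer end of the large pulley's line is within 18 mm of the pointer's tip, seen from above (within about 11 degrees of facing it; 6 mm is exact), and the pulley is at rest (horizontal distance between mark and pointer below 0.018 m and angular speed of pulley below 0.05 rad/s); the robot touches nothing.
It fails at once if the small motor pulley is turned by more than about 25 degrees (distance of small_mark from where it was at the start of the episode above 0.0105 m).
It also fails if it takes over 35 s, if anything falls off the work surface, if the arm or the gripper's body presses on something with over 40 N, if the wrist force passes 120 N, or if a joint passes its speed limit or range.

## Robot

A 6-joint arm with a two-finger parallel gripper is mounted at the origin on the work surface. World frame = base frame: x ahead of the robot, y to its left, z up, the work surface at z = 0. Lengths are in m, angles in rad, forces in N, time in s.
With the tool pointing down it reaches from about 0.25 to 0.725 m from the base axis. Payload 4 kg.
Tool frame: the origin (TCP) lies on the centre line of the jaws, within the pads' length; the fingertips stand 22 mm ahead of it and the grasp point (between the pads) lies 3 mm ahead of it; z points along the fingers, y is the line along which they close (so a half turn about z gives the same grasp; the last joint's range is limited). The gripper opens to 85 mm and grips with 20 to 120 N. Pads are 22 mm wide; open, the fingers measure 114 mm over their backs; the gripper's body (76 mm by 85 mm) begins 54 mm behind the grasp point. The pads swing forward as they close: fully open they stand 13 mm farther back than shut.
Start: joints at [1.186, 0.241, 0.005, 1.335, 0, 1.571], TCP at [0.188, 0.463, 0.253] pointing down, gripper open.
Joint ranges: [-2.72, 2.72], [-1.05, 1.87], [-1.09, 1.28], [-1.99, 2.15], [-1.42, 1.44], [-3.14, 3.14]. Speed limits (rad/s): [2.79, 2.79, 3.14, 3.14, 3.14, 3.14].

## Interface

Orientations are given as a unit quaternion [w, x, y, z].
In Python, from plant import observe, optics, ticket gives the robot as it stands.
- The arm moves only by the tool send_rows, never from a script. Its argument "increments" is a list of rows, each an object of numbers: "gripper": the gripper's target within -1 to 1 (fully open at 1, half-way at 0, shut at -1); "x", "y", "z": the shift along the world's x, y, z in mm; "wx", "wy", "wz": the turn, a rotation vector about the world's x, y, z in degrees. In form: [{"gripper": .., "x": .., "y": .., "z": .., "wx": .., "wy": .., "wz": ..}, ...]. A call has 1 to 20 rows; each row is the pose to reach, as a shift and turn from the pose commanded when the call began; what a row does not reach only later rows make up. A row lasts 1/8 s, in which the tool goes at most 62.5 mm and 10.7 degrees, less where a joint would pass 70% of its speed; a pose out of reach is approached as far as the arm can. A call with a gripper value outside its range is refused whole. The fingers move at their own pace and stop on an object; "squeeze" is the grip in N (left out, the last holds). Time passes only in rows, so rows that repeat a pose let the fingers close. It gives the time, the measured TCP pose, the force, the opening and the grip force at its end, in the units of the state.
- observe(): the state, without advancing time (a new reading comes with each control period).
- optics.capture(name): name is "side" or "top"; returns a dict with "color" (480x640x3 uint8, blue, green, red), "vfov" (degrees; the focal length in pixels is half the picture's height over the tangent of half this angle, whatever the lens; pixels are square), "cx", "cy" (the principal point, pixels), "rvec" (rotation vector, rad) and "tvec" (3), from world to camera coordinates, as OpenCV has them. Camera axes: x right, y down, z forward; pixel columns grow to the right and rows downward; lengths in m; the calibration is good to about 2 mm. A picture is of the moment at which its call begins. There is no depth.
- ticket.finish_job(): hands the job in; it is judged then, once.
The state is a dict: "time": time; "qpos": joint angles; "joint_velocities": joint speeds; "tau": joint torques, N m; "tcp_pos": TCP position; "eef_rot": TCP orientation; "wrist_force": force on the tool from outside, world axes, zero at the start; "moment": the same for the moment, N m; "grip_width": opening from 0.0 (shut) to 1.0 (fully open); "finger_force": force on a finger pad.
Only numpy, scipy, OpenCV 4.12 (cv2) and the standard library are available. Lean on these libraries where they do the work, as an engineer would, in place of code of your own. Each camera call takes 0.05 s, during which the arm holds its last target. There are 200 camera calls.

## Working session

There is one attempt and no reset: what is moved stays moved. The work goes in short steps, Python scripts to look and compute and a tool call to move; the robot and the scene stay as the last step left them, time stands still between calls to the robot, and variables do not carry over. Pictures are saved under pics/ and viewed, at most 10 in all, crops included, and the job is handed in when it is done.

Besides the shell and the picture viewer there is one more tool, called after "Call:" as name(argument=value, ...), one argument or row to a line, values as JSON. send_rows: Moves the arm, as the interface text tells. Its arguments: {"type":"object","properties":{"increments":{"type":"array"},"squeeze":{"type":"number"}},"required":["increments"]}

```bash
mkdir -p pics
cat > h.py <<'E'
import numpy as np, cv2
from plant import observe, optics, ticket
def K(c):
    f=240/np.tan(np.radians(c["vfov"])/2); return np.array([[f,0,c["cx"]],[0,f,c["cy"]],[0,0,1.]])
def ray(c,u,v,z):
    R=cv2.Rodrigues(np.array(c["rvec"],float))[0]; t=np.array(c["tvec"],float).ravel()
    o=-R.T@t; d=R.T@np.linalg.inv(K(c))@[u,v,1]; return o+d*(z-o[2])/d[2]
def proj(c,p):
    return cv2.projectPoints(np.array(p,float).reshape(-1,3),np.array(c["rvec"],float),np.array(c["tvec"],float),K(c),None)[0].reshape(-1,2)
E
python3 - <<'E'
from h import *
c={n:optics.capture(n) for n in("top","side")}
for n in c: cv2.imwrite(f"pics/{n}0.png",c[n]["color"]); print(n,c[n]["vfov"],c[n]["cx"],c[n]["cy"],c[n]["rvec"],c[n]["tvec"])
import pickle; pickle.dump(c,open("c0.pkl","wb"))
print(observe())
E
```

```text
top 48.080677343384224 317.6446800421729 244.99975583304376 [ 2.12642479 -2.18650723  0.16956285] [0.02776722 0.6277909  0.89118017]
side 48.04178915392285 317.71324314102236 241.22097839589296 [ 0.86171647 -2.51056554  1.12342329] [0.53626024 0.33089782 0.66815137]
{'time': 0.1, 'qpos': array([ 1.18599908e+00,  2.41347288e-01,  3.86345701e-03,  1.33519204e+00,
       -1.66848890e-06,  1.57077232e+00]), 'joint_velocities': array([ 0.00034309, -0.00161116,  0.00186063, -0.00106109,  0.00096286,
        0.00011859]), 'tau': array([ 1.06988487e-04, -3.73137188e+01,  2.53011060e+01,  1.08537849e-02,
        3.09170605e-05, -7.77519318e-06]), 'tcp_pos': array([0.18749121, 0.462956  , 0.25249883]), 'eef_rot': array([-1.78889480e-04,  1.91201940e-01,  9.81550271e-01, -9.22588422e-04]), 'wrist_force': array([0.17415878, 0.33539411, 0.35364248]), 'moment': array([-0.00295138,  0.02345402, -0.00412795]), 'finger_force': 0.0, 'grip_width': 0.9996986048701397}
```

View pics/top0.png

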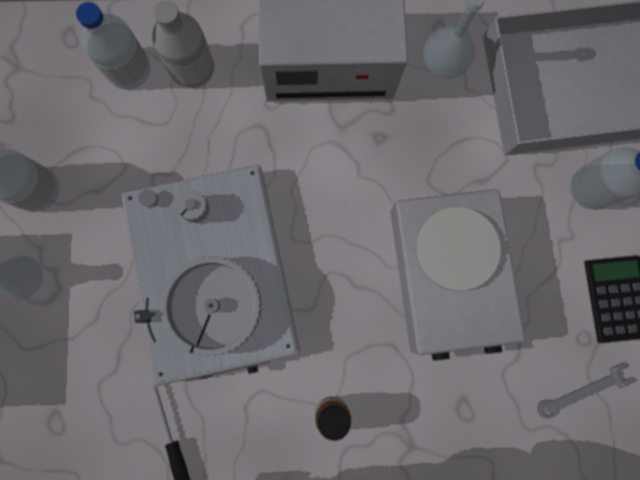

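View pics/side0.png

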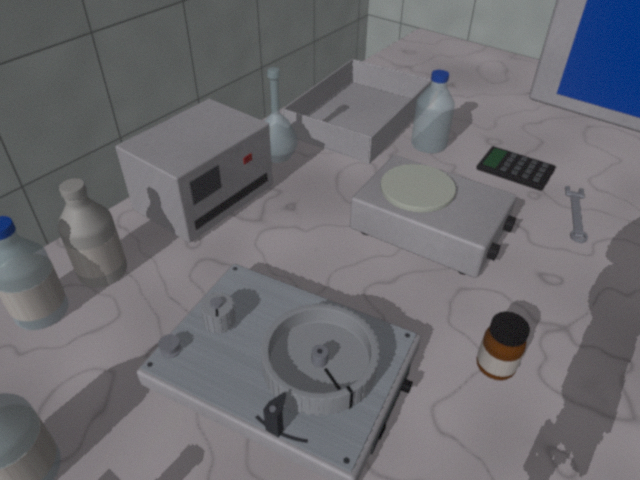

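The top view shows the large pulley near (213,305), with its line running from the hub to about (192,352). The pointer is near (145,316) and the small pulley near (194,208). Next I'll get a closer crop and rough world positions.

Run:
```python
from h import *; import pickle
c=pickle.load(open("c0.pkl","rb")); t=c["top"]
for n,u,v,z in [("hub",212,305,.084),("markend",192,352,.092),("pointer",152,314,.098),("small",194,208,.092)]: print(n,ray(t,u,v,z).round(4))
im=t["color"][180:390,110:310]; im=cv2.convertScaleAbs(im,alpha=1.6)
cv2.imwrite("pics/crop1.png",cv2.resize(im,None,fx=2.8,fy=2.8,interpolation=cv2.INTER_CUBIC))
s=c["side"]["color"][250:470,130:430]; cv2.imwrite("pics/crop2.png",cv2.resize(cv2.convertScaleAbs(s,alpha=1.6),None,fx=2.6,fy=2.6,interpolation=cv2.INTER_CUBIC))
```

```text
hub [0.5284 0.1863 0.084 ]
markend [0.4544 0.2168 0.092 ]
pointer [0.5164 0.2795 0.098 ]
small [0.689  0.2143 0.092 ]
```

View pics/crop1.png

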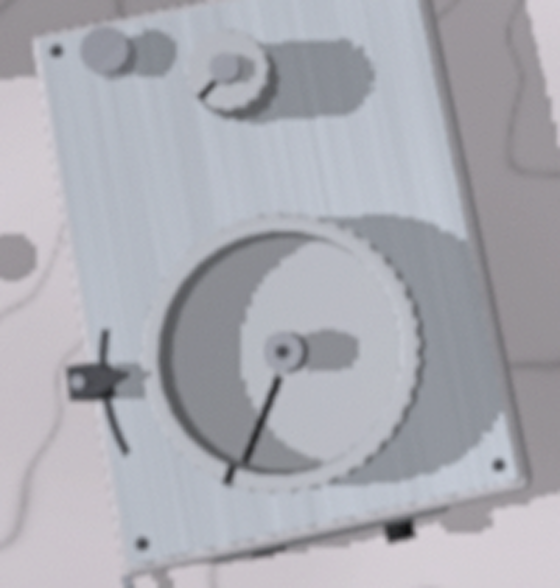

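View pics/crop2.png

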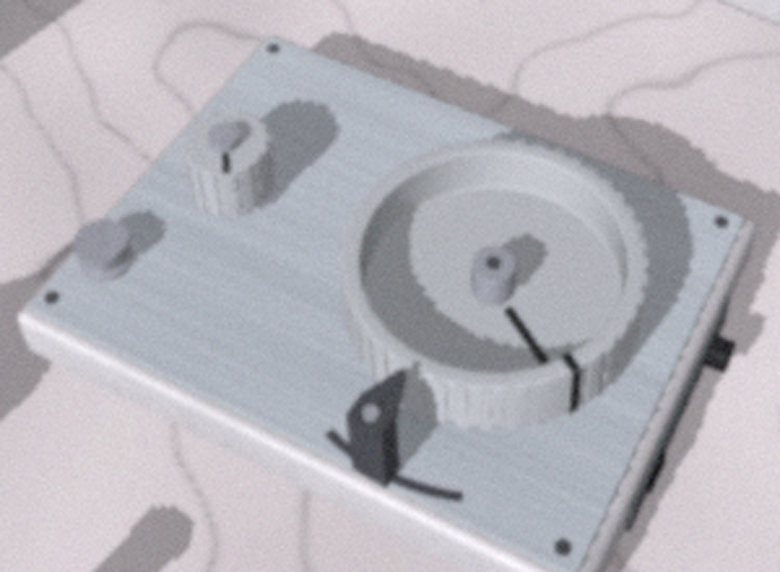

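Rim spans crop x 148–424 and y 213–490, the mark's end is at (228,483), the pointer post at (88,382) and its tip near (132,378).

Run:
```python
from h import *; import pickle
c=pickle.load(open("c0.pkl","rb")); t=c["top"];s=c["side"]
f=lambda x,y,z: ray(t,x/2.8+110,y/2.8+180,z)[:2]
g=lambda x,y,z: ray(s,x/2.6+130,y/2.6+250,z)[:2]
C=f(286,351.5,.092); print("rimC",C,"hub",f(284,351,.084),"side hub",g(493,262,.084))
a=lambda p: np.degrees(np.arctan2(*(p-C)[::-1])).round(1)
for n,p in [("mark",f(228,483,.092)),("mark side",g(568,354,.092)),("tip",f(132,378,.098)),("tip side",g(407,372,.098)),("post",f(85,382,.102))]: print(n,p,a(p),np.linalg.norm(p-C))
```

```text
rimC [0.52730324 0.18460762] hub [0.52789218 0.18719702] side hub [0.5284808  0.18988584]
mark [0.45366219 0.21769794] 155.8 0.08073396892190639
mark side [0.46216598 0.21568933] 154.5 0.07217295847719209
tip [0.51454685 0.27126019] 98.4 0.08758649151340454
tip side [0.51543561 0.27484037] 97.5 0.091009828716199
post [0.51298015 0.29669543] 97.3 0.11299923765135143
```

Call:
send_rows(
  increments=[
    {"gripper": 0.1,"x": 46,"y": -43,"z": 0,"wz": 6},
    {"gripper": 0.1,"x": 92,"y": -87,"z": 0,"wz": 12},
    {"gripper": 0.1,"x": 137,"y": -130,"z": 0,"wz": 18},
    {"gripper": 0.1,"x": 183,"y": -173,"z": 0,"wz": 24},
    {"gripper": 0.1,"x": 229,"y": -217,"z": 0,"wz": 30},
    {"gripper": 0.1,"x": 275,"y": -260,"z": 0,"wz": 36},
    {"gripper": 0.1,"x": 320,"y": -303,"z": 0,"wz": 42},
    {"gripper": 0.1,"x": 366,"y": -346,"z": 0,"wz": 42},
    {"gripper": 0.1,"x": 366,"y": -346,"z": -40,"wz": 42},
    {"gripper": 0.1,"x": 366,"y": -346,"z": -80,"wz": 42},
    {"gripper": 0.1,"x": 366,"y": -346,"z": -110,"wz": 42},
    {"gripper": 0.1,"x": 366,"y": -346,"z": -110,"wz": 42},
    {"gripper": 0.1,"x": 366,"y": -346,"z": -110,"wz": 42},
  ],
  squeeze=25,
)

```text
invalid input
```

Run:
```python
from h import *
o=observe(); print(o["tcp_pos"],o["eef_rot"],o["grip_width"])
ims=[]
for n in("top","side"):
    c=optics.capture(n); u=proj(c,[.554,.1165,.092])[0]; print(n,u)
    im=cv2.convertScaleAbs(c["color"],alpha=1.5); cv2.circle(im,(int(u[0]),int(u[1])),3,(0,0,255),1)
    x,y=(120,190) if n=="top" else (180,230)
    ims.append(cv2.resize(im[y:y+220,x:x+220],(400,400)))
cv2.imwrite("pics/b.png",np.hstack(ims))
```

```text
[0.18749121 0.462956   0.25249883] [-1.78889480e-04  1.91201940e-01  9.81550271e-01 -9.22588422e-04] 0.9996986048701397
top [254.12676043 287.83038002]
side [336.42053363 306.29757269]
```

View pics/b.png

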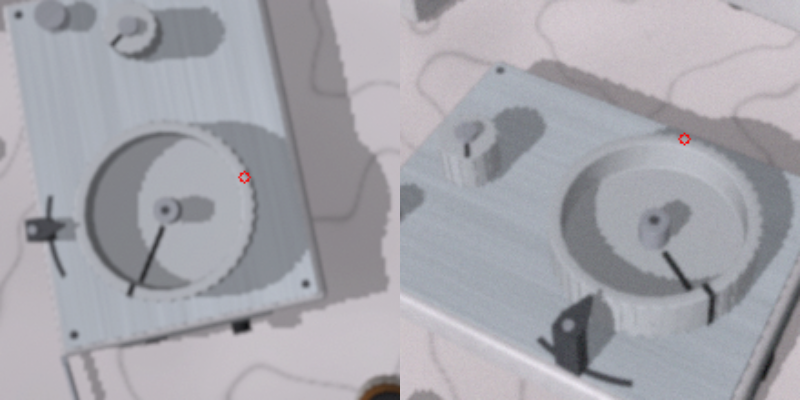

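The call was refused and the arm didn't move. The rows probably need every field. In the picture, the planned grasp point lies on the rim in both views.

Call:
send_rows(
  increments=[
    {"gripper": 0.1,"x": 46,"y": -43,"z": 0,"wx": 0,"wy": 0,"wz": 6},
    {"gripper": 0.1,"x": 92,"y": -87,"z": 0,"wx": 0,"wy": 0,"wz": 12},
    {"gripper": 0.1,"x": 137,"y": -130,"z": 0,"wx": 0,"wy": 0,"wz": 18},
    {"gripper": 0.1,"x": 183,"y": -173,"z": 0,"wx": 0,"wy": 0,"wz": 24},
    {"gripper": 0.1,"x": 229,"y": -217,"z": 0,"wx": 0,"wy": 0,"wz": 30},
    {"gripper": 0.1,"x": 275,"y": -260,"z": 0,"wx": 0,"wy": 0,"wz": 36},
    {"gripper": 0.1,"x": 320,"y": -303,"z": 0,"wx": 0,"wy": 0,"wz": 42},
    {"gripper": 0.1,"x": 366,"y": -346,"z": 0,"wx": 0,"wy": 0,"wz": 42},
    {"gripper": 0.1,"x": 366,"y": -346,"z": -40,"wx": 0,"wy": 0,"wz": 42},
    {"gripper": 0.1,"x": 366,"y": -346,"z": -80,"wx": 0,"wy": 0,"wz": 42},
    {"gripper": 0.1,"x": 366,"y": -346,"z": -110,"wx": 0,"wy": 0,"wz": 42},
    {"gripper": 0.1,"x": 366,"y": -346,"z": -110,"wx": 0,"wy": 0,"wz": 42},
    {"gripper": 0.1,"x": 366,"y": -346,"z": -110,"wx": 0,"wy": 0,"wz": 42},
  ],
  squeeze=25,
)

```text
time: 1.82
tcp_pos: [0.5544, 0.1176, 0.1444]
eef_rot: [0.001, -0.173, 0.985, -0.0]
wrist_force: [0.3, 0.4, 0.2]
grip_width: 0.553
finger_force: 0.0
```

Run:
```python
from h import *
ims=[]
for n in("top","side"):
    c=optics.capture(n); 
    im=cv2.convertScaleAbs(c["color"],alpha=1.5)
    for p in([.554,.1165,.092],[.554,.1165,.122]):
        u=proj(c,p)[0]; cv2.circle(im,(int(u[0]),int(u[1])),3,(0,0,255),1)
    x,y=(120,190) if n=="top" else (200,230)
    ims.append(cv2.resize(im[y:y+200,x:x+200],(400,400)))
cv2.imwrite("pics/c.png",np.hstack(ims))
```

```text
(no output)
```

View pics/c.png

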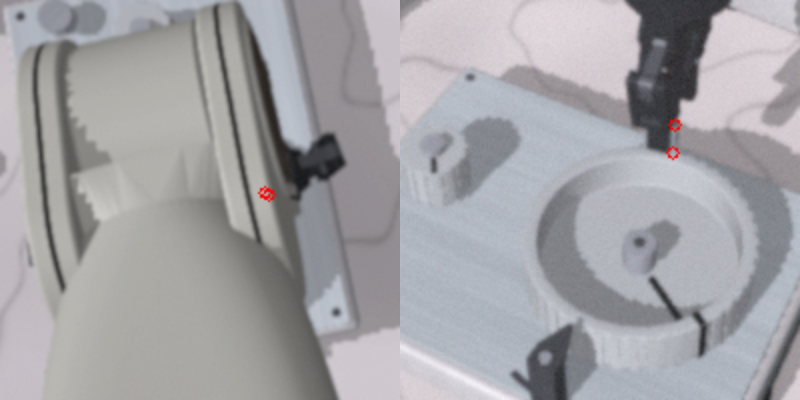

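The top view is blocked by the arm. In the side view the gripper stands over the far rim, with the target between the fingers. Next I lower the tool.

Call:
send_rows(
  increments=[
    {"gripper": 0.1,"x": 0,"y": -1,"z": -15,"wx": 0,"wy": 0,"wz": 0},
    {"gripper": 0.1,"x": 0,"y": -1,"z": -30,"wx": 0,"wy": 0,"wz": 0},
    {"gripper": 0.1,"x": 0,"y": -1,"z": -42,"wx": 0,"wy": 0,"wz": 0},
    {"gripper": 0.1,"x": 0,"y": -1,"z": -50,"wx": 0,"wy": 0,"wz": 0},
    {"gripper": 0.1,"x": 0,"y": -1,"z": -50,"wx": 0,"wy": 0,"wz": 0},
  ],
)

```text
time: 2.55
tcp_pos: [0.553, 0.1163, 0.0922]
eef_rot: [-0.001, -0.173, 0.985, -0.0]
wrist_force: [-0.5, -0.1, -0.3]
grip_width: 0.547
finger_force: 0.0
```

Call:
send_rows(
  increments=[
    {"gripper": -0.5,"x": 0,"y": 0,"z": 0,"wx": 0,"wy": 0,"wz": 0},
    {"gripper": -1,"x": 0,"y": 0,"z": 0,"wx": 0,"wy": 0,"wz": 0},
    {"gripper": -1,"x": 0,"y": 0,"z": 0,"wx": 0,"wy": 0,"wz": 0},
    {"gripper": -1,"x": 0,"y": 0,"z": 0,"wx": 0,"wy": 0,"wz": 0},
    {"gripper": -1,"x": 0,"y": 0,"z": 0,"wx": 0,"wy": 0,"wz": 0},
  ],
  squeeze=25,
)

```text
time: 3.18
tcp_pos: [0.5537, 0.1198, 0.0941]
eef_rot: [0.001, -0.174, 0.985, 0.003]
wrist_force: [-1.4, 8.6, -0.8]
grip_width: 0.14
finger_force: 23.9
```

The rim is gripped and the axis comes out at about (0.528, 0.190). Now I sweep 60° clockwise along the arc.

Call:
send_rows(
  increments=[
    {"gripper": -1,"x": 0,"y": 3,"z": 0,"wx": 0,"wy": 0,"wz": 0},
    {"gripper": -1,"x": -6,"y": 1.5,"z": 0,"wx": 0,"wy": 0,"wz": -5},
    {"gripper": -1,"x": -12.5,"y": 0,"z": 0,"wx": 0,"wy": 0,"wz": -10},
    {"gripper": -1,"x": -19,"y": -1,"z": 0,"wx": 0,"wy": 0,"wz": -15},
    {"gripper": -1,"x": -25.5,"y": -1,"z": 0,"wx": 0,"wy": 0,"wz": -20},
    {"gripper": -1,"x": -32,"y": -1,"z": 0,"wx": 0,"wy": 0,"wz": -25},
    {"gripper": -1,"x": -38.5,"y": 0,"z": 0,"wx": 0,"wy": 0,"wz": -30},
    {"gripper": -1,"x": -45,"y": 1.5,"z": 0,"wx": 0,"wy": 0,"wz": -35},
    {"gripper": -1,"x": -51,"y": 3.5,"z": 0,"wx": 0,"wy": 0,"wz": -40},
    {"gripper": -1,"x": -57,"y": 6,"z": 0,"wx": 0,"wy": 0,"wz": -45},
    {"gripper": -1,"x": -63,"y": 9,"z": 0,"wx": 0,"wy": 0,"wz": -50},
    {"gripper": -1,"x": -68.5,"y": 12.5,"z": 0,"wx": 0,"wy": 0,"wz": -55},
    {"gripper": -1,"x": -73.5,"y": 16.5,"z": 0,"wx": 0,"wy": 0,"wz": -60},
    {"gripper": -1,"x": -73.5,"y": 16.5,"z": 0,"wx": 0,"wy": 0,"wz": -60},
    {"gripper": -1,"x": -73.5,"y": 16.5,"z": 0,"wx": 0,"wy": 0,"wz": -60},
  ],
)

```text
time: 5.05
tcp_pos: [0.4803, 0.1319, 0.0939]
eef_rot: [0.001, 0.342, 0.94, -0.001]
wrist_force: [-2.1, -4.3, 5.9]
grip_width: 0.135
finger_force: 27.3
```

Run:
```python
from h import *
o=observe(); print(o["tcp_pos"],o["wrist_force"])
c=optics.capture("side"); im=cv2.convertScaleAbs(c["color"],alpha=1.5)[240:470,150:450]
cv2.imwrite("pics/d.png",cv2.resize(im,None,fx=2.6,fy=2.6,interpolation=cv2.INTER_CUBIC))
```

```text
[0.48032034 0.13194904 0.0939431 ] [-2.09843269 -4.34372533  5.85129437]
```

View pics/d.png

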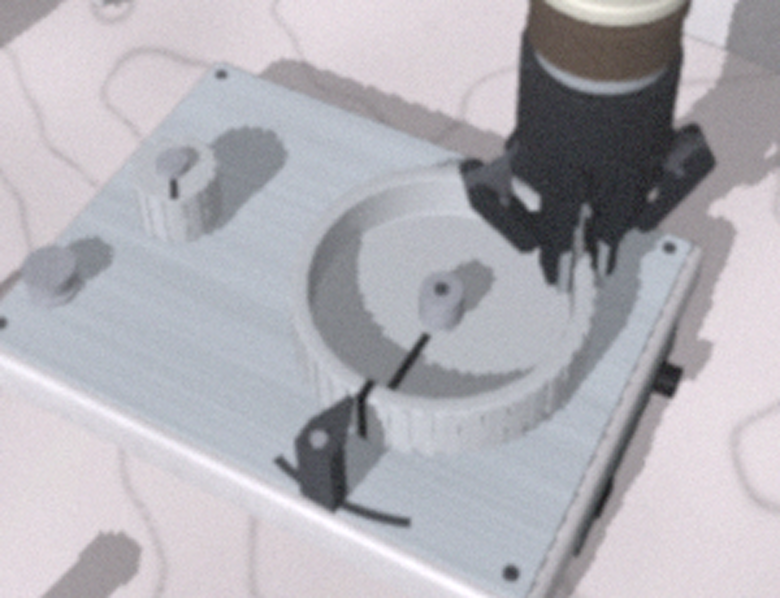

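The line (outer end near (363,392)) now faces the pointer's tip (near (354,400)). The next move opens the gripper and lifts straight up.

Call:
send_rows(
  increments=[
    {"gripper": 0.0,"x": 0,"y": 0,"z": 0,"wx": 0,"wy": 0,"wz": 0},
    {"gripper": 0.0,"x": 0,"y": 0,"z": 0,"wx": 0,"wy": 0,"wz": 0},
    {"gripper": 0.0,"x": 0,"y": 0,"z": 0,"wx": 0,"wy": 0,"wz": 0},
    {"gripper": 0.0,"x": 0,"y": 0,"z": 0,"wx": 0,"wy": 0,"wz": 0},
    {"gripper": 0.0,"x": 0,"y": 0,"z": 15,"wx": 0,"wy": 0,"wz": 0},
    {"gripper": 0.0,"x": 0,"y": 0,"z": 40,"wx": 0,"wy": 0,"wz": 0},
    {"gripper": 0.0,"x": 0,"y": 0,"z": 80,"wx": 0,"wy": 0,"wz": 0},
    {"gripper": 0.0,"x": 0,"y": 0,"z": 130,"wx": 0,"wy": 0,"wz": 0},
    {"gripper": 0.0,"x": 0,"y": -50,"z": 160,"wx": 0,"wy": 0,"wz": 0},
    {"gripper": 0.0,"x": 0,"y": -100,"z": 160,"wx": 0,"wy": 0,"wz": 0},
    {"gripper": 0.0,"x": 0,"y": -150,"z": 160,"wx": 0,"wy": 0,"wz": 0},
    {"gripper": 0.0,"x": 0,"y": -200,"z": 160,"wx": 0,"wy": 0,"wz": 0},
    {"gripper": 0.0,"x": 0,"y": -200,"z": 160,"wx": 0,"wy": 0,"wz": 0},
    {"gripper": 0.0,"x": 0,"y": -200,"z": 160,"wx": 0,"wy": 0,"wz": 0},
  ],
)

```text
time: 6.85
tcp_pos: [0.4802, -0.0669, 0.254]
eef_rot: [0.0, 0.343, 0.939, 0.0]
wrist_force: [0.1, -0.3, 0.6]
grip_width: 0.501
finger_force: 0.0
```

Run:
```python
from h import *
c=optics.capture("top"); im=cv2.convertScaleAbs(c["color"],alpha=1.6)[180:390,110:310]
cv2.imwrite("pics/e.png",cv2.resize(im,None,fx=2.8,fy=2.8,interpolation=cv2.INTER_CUBIC))
```

```text
(no output)
```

View pics/e.png

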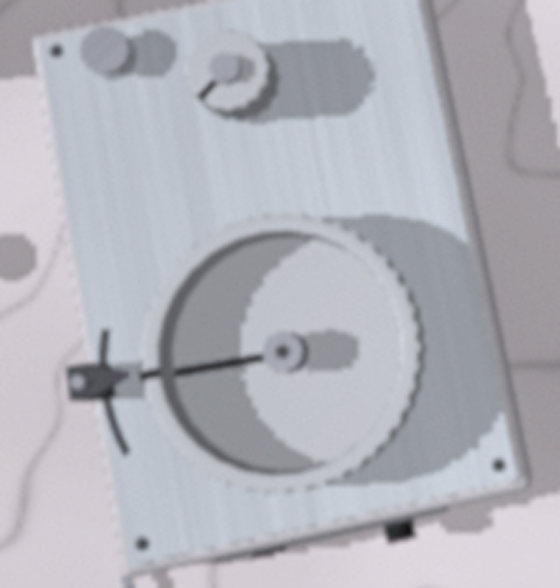

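The line's outer end at (142,376) meets the pointer's tip at about (132,378). The small pulley's mark hasn't moved and the arm is clear.

```bash
python3 -c "
from plant import ticket
print(ticket.finish_job())"
```

```text
the job is handed in; nothing more can be done
None
```

The large pulley is turned about 60° clockwise so its line faces the pointer, the gripper has let go and is clear, the small pulley's mark is unmoved, and the job is handed in (no verdict was returned).

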